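Rebuild the bottle-neck support of a filling machine

ROBOT

A 6-joint arm with a two-finger parallel gripper is mounted at the origin on the work surface. World frame = base frame: x ahead of the robot, y to its left, z up, the work surface at z = 0. Lengths are in m, angles in degrees, forces in N, time in s.
With the tool pointing down it reaches from about 0.325 to 0.9 m from the base axis. Payload 3.5 kg.
Tool frame: the origin (TCP) lies midway between the tips of the shut fingers; the grasp point (between the pads) lies 19 mm behind it; z points along the fingers, y is the line along which they close (so a half turn about z gives the same grasp; the last joint's range is limited). The gripper opens to 85 mm and grips with 20 to 120 N. Pads are 22 mm wide; open, the fingers measure 114 mm over their backs; the gripper's body (76 mm by 85 mm) begins 54 mm behind the grasp point. The pads swing forward as they close: fully open they stand 13 mm farther back than shut.
Start: joints at [57.731, 15.837, -1.513, 72.651, 0, 84.076], TCP at [0.277, 0.56, 0.231] pointing down, gripper open.
Joint ranges: [-178.77, 178.77], [-48.84, 107.48], [-61.69, 71.31], [-111.58, 123.2], [-90, 87.43], [-180, 180]. Speed limits (degrees/s): [147.25, 147.25, 180, 180, 180, 180].

INTERFACE

Orientations are given as a 3x3 rotation matrix whose columns are the frame's x, y, z axes.
In Python, from station import robot, optics, job_done gives the robot as it stands.
- The arm moves only by the tool drive_tool, never from a script. Its arguments are lists of equal length, an entry for each row: "xyz": the shift along the tool's x, y, z in cm, a list of three; "delta_rot": the turn, a rotation vector about the tool's x, y, z in degrees, a list of three; "grip": the finger opening in cm, from 0 to 8.54. A call has 1 to 8 rows; each row shifts and turns the commanded pose from where the row before left it, along the tool's axes as they then stand; what a row does not reach is not made up. A row lasts 1/12 s, in which the tool goes at most 41.7 mm and 7.16 degrees, less where a joint would pass 70% of its speed; a pose out of reach is approached as far as the arm can. A call is refused whole if a number of a shift passes 4.17 or a number of a turn 7.16, either way. A call with a gripper value outside its range is refused whole. The fingers move at their own pace and stop on an object; the grip force is fixed at half the most. Time passes only in rows, so rows that do not move let the fingers close. It gives the time, the measured TCP pose, the force, the opening and the grip force at its end, in the units of the state.
- robot.observe(): the state, without advancing time (a new reading comes with each control period).
- optics.capture(name): name is "scene" or "side" or "wrist"; returns a dict with "pixels" (480x640x3 uint8, red, green, blue), "camera_matrix" (3x3 intrinsics, pixels), "rvec" (rotation vector, rad) and "tvec" (3), from world to camera coordinates, as OpenCV has them; the wrist camera has in their place "T_tool_cam" (4x4, takes a point from camera to tool coordinates, whose origin is the TCP and whose axes are the flange's). Camera axes: x right, y down, z forward; pixel columns grow to the right and rows downward; lengths in m; the calibration is good to about 2 mm. A picture is of the moment at which its call begins: read the wrist's pose just before it. There is no depth.
- job_done(): hands the job in; it is judged then, once.
The state is a dict: "time_s": time; "qpos": joint angles; "joint_velocities": joint speeds; "tau": joint torques, N m; "tcp_pos": TCP position; "orientation": TCP orientation; "ft_force": force on the tool from outside, world axes, zero at the start; "wrist_torque": the same for the moment, N m; "gripper_width": finger opening in m; "gripper_force": force on a finger pad.
Only numpy, scipy, OpenCV 4.12 (cv2) and the standard library are available. Lean on these libraries where they do the work, as an engineer would, in place of code of your own. Each camera call takes 0.05 s, during which the arm holds its last target. There are 200 camera calls.

TASK

Rebuild the bottle-neck support on the stepped steel riser: first slip the long spacer over the tall stud on the low step and the short, thick spacer over the pin on the high step, then lay the neck plate over stud and pin so that it rests level on both spacers with its scalloped edge towards the robot, and last set the black cap, open end down, over the stud that sticks up through the plate. Leave everything seated and let go of, and do not disturb the bottles and the jar.

Things in the scene. Friction and masses are not known exactly. Their poses are not given: they have to be found in the camera images.
- riser: Fixed steel block, 70 (x) by 220 (y) mm; origin: centre of its underside; z up, x away from the robot (yaw within 0.25), y left. Left half (+y): low step 25 mm high; right half: high step 50 mm. Posts 12 mm thick, round-topped: stud at x=0, y=+75 on the low step, top 105 mm above the bench; pin at x=0, y=-75 on the high step, top at 95 mm. Flat bolt heads (3 mm) at x=+-24, y=+-100.
- long_spacer: Loose steel tube standing on the bench: 32 mm outer diameter, 20 mm bore right through, 60 mm tall, about 0.18 kg. Origin: centre of its underside, z up along its axis. Goes on the low step around the stud.
- short_spacer: Loose thick-walled steel tube standing on the bench: 46 mm outer diameter, 20 mm bore right through, 35 mm tall, about 0.25 kg. Origin: centre of its underside, z up along its axis. Goes on the high step around the pin; both spacers' tops are then level, 85 mm above the bench.
- neck_plate: Loose steel plate, flat on the bench, 70 (x) by 200 (y) by 6 mm, 0.3 kg. Origin: underside, middle of the scalloped front edge, which starts towards the robot (yaw within 0.35); x to the straight rear edge, z up. Scallops 42 wide, 20 deep at y=+-37. Through holes 20 mm wide at x=42, y=+-75. Lift block to grip, near the centre of mass: centre x=40, y=0, 14 (x) by 40 (y), from 6 to 40 mm up.
- cap: Loose ribbed black plastic cap standing open end down on the bench: 38 mm outer diameter (40 over the ribs), 34 mm tall, closed top with a thin steel disc, 22 mm bore 26 mm deep from below, about 0.06 kg. Origin: centre of its open underside, z up to the closed top. On the plate it covers the top 14 mm of the stud.
- tall_bottle: Bystander: amber glass bottle, 64 mm diameter, 130 mm tall with black cap, standing; origin at the centre of its underside. Not to be disturbed.
- small_bottle: Bystander: amber glass bottle with white cap, 52 mm diameter, 110 mm tall, standing; origin at the centre of its underside. Not to be disturbed.
- jar: Bystander: white jar with black lid, 72 mm diameter, 75 mm tall, standing; origin at the centre of its underside. Not to be disturbed.
Not all that is in view belongs to the job. What is shaped like the short_spacer but orange is not meant.

How it is judged:
By the outcome, as a careful person would: the job done as asked, in the order asked, and still so for the second after the job is handed in, with the robot touching nothing.
It also fails if it takes over 120 s, if anything falls off the work surface, if the arm or the gripper's body presses on something with over 40 N, if the wrist force passes 120 N, or if a joint passes its speed limit or range.

## Working session

There is one attempt and no reset: what is moved stays moved. The work goes in short steps, Python scripts to look and compute and a tool call to move; the robot and the scene stay as the last step left them, time stands still between calls to the robot, and variables do not carry over. Pictures are saved under pics/ and viewed, at most 14 in all, crops included, and the job is handed in when it is done.

Besides the shell and the picture viewer there is one more tool, called in YAML: its name, and indented under it one key for each argument. drive_tool: Moves the arm, as the interface text tells. Its arguments: {"type":"object","properties":{"xyz":{"type":"array","items":{"type":"array","items":{"type":"number"}}},"delta_rot":{"type":"array","items":{"type":"array","items":{"type":"number"}}},"grip":{"type":"array","items":{"type":"number"}}},"required":["xyz","delta_rot","grip"]}

```bash
mkdir -p pics; ls; cat > h.py <<'E'
import numpy as np, cv2
from station import robot, optics, job_done
def cap(n):
    s=robot.observe(); c=optics.capture(n)
    K=np.array(c["camera_matrix"],float)
    if n=="wrist":
        T=np.eye(4); T[:3,:3]=np.array(s["orientation"]); T[:3,3]=s["tcp_pos"]
        W=T@np.array(c["T_tool_cam"]); R=W[:3,:3]; o=W[:3,3]
    else:
        Rc=cv2.Rodrigues(np.array(c["rvec"],float))[0]; R=Rc.T; o=-Rc.T@np.array(c["tvec"],float).ravel()
    return np.array(c["pixels"]),K,R,o
def ray(K,R,o,uv,z):
    d=R@np.linalg.inv(K)@np.array([uv[0],uv[1],1.]); return o+d*(z-o[2])/d[2]
def proj(K,R,o,p):
    q=K@(R.T@(np.array(p)-o)); return q[:2]/q[2]
def save(n,im): cv2.imwrite("pics/"+n+".png",im[:,:,::-1])
E
python3 - <<'E'
from h import *
for n in("scene","side","wrist"):
    c=cap(n); save(n+"0",c[0]); np.savez(""+n+"0.npz",im=c[0],K=c[1],R=c[2],o=c[3]); print(n,c[3],c[2][:,2],c[1][0,0])
s=robot.observe(); print(s["orientation"],s["ft_force"],s["gripper_width"],s["time_s"])
E
```

```text
pics
scene [1.20862603 0.51732537 0.68269976] [-0.60185216 -0.49396977 -0.62750924] 507.14136198012017
side [0.35211761 0.83915301 0.90632965] [ 0.170951   -0.66913936 -0.72320693] 552.2766327137508
wrist [0.20561519 0.5954121  0.37181205] [ 0.28059057 -0.14011015 -0.94954625] 401.55846805720086
[[-8.96136941e-01  4.43776659e-01 -9.26617024e-04]
 [ 4.43777590e-01  8.96135763e-01 -1.46460853e-03]
 [ 1.80415570e-04 -1.72370168e-03 -9.99998498e-01]] [-0.40472641 -0.62817308  0.22752889] 0.0854726386119454 0.15
```

View pics/scene0.png

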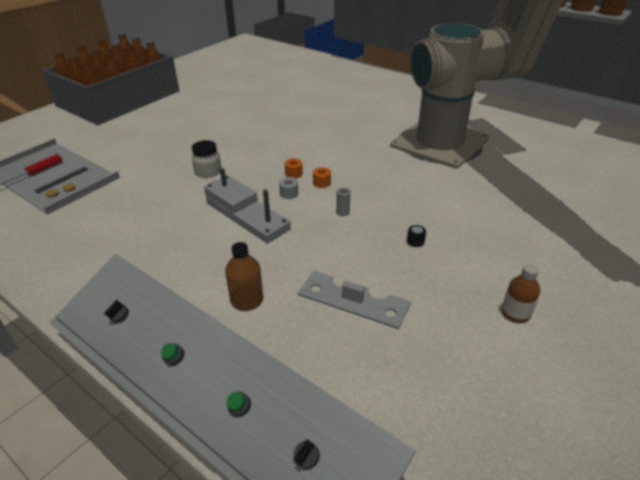

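View pics/side0.png

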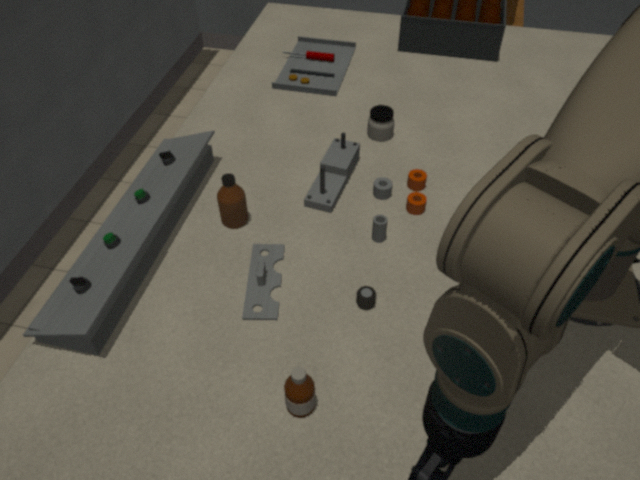

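The scene camera shows the riser at (247,205), the short spacer in grey at (289,187), the long spacer at (343,200), the cap at (417,235) and the plate at (353,298). Bystanders are the tall bottle at (244,278), the small bottle at (520,297) and the jar at (205,158).

Could be taken for the short spacer: orange rings at (293,168) and (322,177), and the grey ring at (289,187), which I choose. Could be taken for the cap: the bottle caps at (239,250) and (530,272), the jar lid at (204,148) and the panel knobs at (117,310) and (306,455). I choose the small black one standing at (417,235).

```bash
python3 - <<'E'
from h import *
S=np.load("scene0.npz");D=np.load("side0.npz")
def both(n,a,b,z):
    f=lambda C,u:ray(C["K"],C["R"],C["o"],u,z)[:2].round(3)
    print(n,z,f(S,a),f(D,b))
both("long top",(343,192),(380,219),.06)
both("short top",(289,182),(383,183),.035)
both("cap top",(417,230),(366,292),.034)
both("stud top",(266,192),(323,170),.105)
both("pin top",(222,171),(343,134),.095)
both("hole A",(316,289),(264,254),.006)
both("hole B",(391,314),(257,309),.006)
both("block top",(353,288),(262,264),.04)
both("tall cap",(239,248),(228,179),.13)
both("small cap",(530,270),(299,372),.11)
both("jar top",(204,148),(381,112),.075)
both("or1",(293,163),(417,174),.035); both("or2",(322,172),(416,198),.035)
a=cv2.resize(S["im"][140:250,190:440],None,fx=3.2,fy=3.2,interpolation=2)
save("crop1",a)
E
```

```text
long top 0.06 [ 0.438 -0.019] [ 0.43  -0.021]
short top 0.035 [ 0.449 -0.168] [ 0.445 -0.169]
cap top 0.034 [0.431 0.164] [0.427 0.163]
stud top 0.105 [ 0.588 -0.107] [ 0.577 -0.102]
pin top 0.095 [ 0.574 -0.255] [ 0.563 -0.259]
hole A 0.006 [0.671 0.086] [0.664 0.089]
hole B 0.006 [0.64  0.232] [0.634 0.233]
block top 0.04 [0.656 0.159] [0.648 0.145]
tall cap 0.13 [ 0.771 -0.001] [0.762 0.003]
small cap 0.11 [0.506 0.407] [0.496 0.406]
jar top 0.075 [ 0.502 -0.397] [ 0.491 -0.403]
or1 0.035 [ 0.375 -0.217] [ 0.37  -0.221]
or2 0.035 [ 0.367 -0.132] [ 0.363 -0.134]
```

View pics/crop1.png

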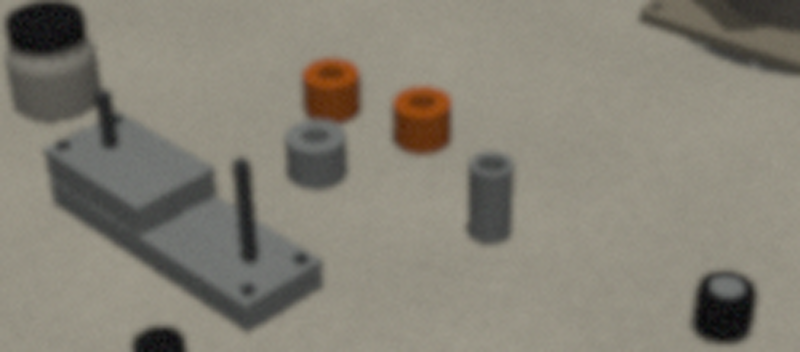

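The crop confirms the choice: the grey ring at crop (316,150) is the short spacer, the tall grey tube at (490,195) the long spacer, and the black cap with a steel disc at (725,305). The stud stands at (247,210) and the pin at (107,120). Next I move above the work area for one close wrist look.

```bash
cat >> h.py <<'E'
def plan(p,yaw_y,n,frm=None):
    """rows to take TCP to p, pointing down, tool y at world angle yaw_y (deg)"""
    from scipy.spatial.transform import Rotation as Ro
    s=robot.observe(); x=np.array(s["tcp_pos"]); R=np.array(s["orientation"])
    a=np.radians(yaw_y); y=np.array([np.cos(a),np.sin(a),0]); z=np.array([0,0,-1.]); Rt=np.c_[np.cross(y,z),y,z]
    w=Ro.from_matrix(R.T@Rt).as_rotvec(degrees=True)/n; d=(np.array(p)-x)/n
    print("t",s["time_s"],"rot/row",w.round(2).tolist())
    for i in range(n):
        print((R.T@d*100).round(2).tolist(),end=","); R=R@Ro.from_rotvec(w,degrees=True).as_matrix()
    print()
E
python3 - <<'E'
from h import *
plan((.46,-.09,.24),90,20)
E
```

```text
t 0.15 rot/row [-0.0, -0.0, -1.32]
[-2.26, -2.5, -0.04],[-2.2, -2.56, -0.04],[-2.14, -2.61, -0.04],[-2.08, -2.65, -0.04],[-2.02, -2.7, -0.04],[-1.96, -2.75, -0.04],[-1.9, -2.79, -0.05],[-1.83, -2.83, -0.05],[-1.76, -2.88, -0.05],[-1.7, -2.92, -0.05],[-1.63, -2.95, -0.05],[-1.56, -2.99, -0.05],[-1.49, -3.03, -0.05],[-1.42, -3.06, -0.05],[-1.35, -3.09, -0.05],[-1.28, -3.12, -0.05],[-1.21, -3.15, -0.05],[-1.14, -3.18, -0.05],[-1.06, -3.2, -0.05],[-0.99, -3.23, -0.05],
```

drive_tool:
  xyz:
    - [-2.25, -2.5, 0]
    - [-2.2, -2.55, 0]
    - [-2.15, -2.6, 0]
    - [-2.1, -2.65, 0]
    - [-2, -2.7, 0]
    - [-1.95, -2.75, 0]
    - [-1.9, -2.8, 0]
    - [-1.85, -2.85, 0]
  delta_rot:
    - [0, 0, -1.32]
    - [0, 0, -1.32]
    - [0, 0, -1.32]
    - [0, 0, -1.32]
    - [0, 0, -1.32]
    - [0, 0, -1.32]
    - [0, 0, -1.32]
    - [0, 0, -1.32]
  grip: [8.5, 8.5, 8.5, 8.5, 8.5, 8.5, 8.5, 8.5]

```text
time_s: 0.82
tcp_pos: [0.3505, 0.2986, 0.2311]
orientation: [[-0.963, 0.27, -0.0], [0.27, 0.963, -0.0], [0.0, -0.0, -1.0]]
ft_force: [0.3, 0.9, 0.2]
gripper_width: 0.0848
gripper_force: 0.0
```

drive_tool:
  xyz:
    - [-1.75, -2.9, 0]
    - [-1.7, -2.9, 0]
    - [-1.65, -2.95, 0]
    - [-1.55, -3, 0]
    - [-1.5, -3.05, 0]
    - [-1.4, -3.05, 0]
    - [-1.35, -3.1, 0]
    - [-1.3, -3.1, 0]
  delta_rot:
    - [0, 0, -1.32]
    - [0, 0, -1.32]
    - [0, 0, -1.32]
    - [0, 0, -1.32]
    - [0, 0, -1.32]
    - [0, 0, -1.32]
    - [0, 0, -1.32]
    - [0, 0, -1.32]
  grip: [8.5, 8.5, 8.5, 8.5, 8.5, 8.5, 8.5, 8.5]

```text
time_s: 1.48
tcp_pos: [0.4236, 0.0387, 0.2312]
orientation: [[-0.996, 0.09, -0.0], [0.09, 0.996, 0.0], [0.0, 0.0, -1.0]]
ft_force: [0.1, -0.4, -0.6]
gripper_width: 0.0848
gripper_force: 0.0
```

drive_tool:
  xyz:
    - [-1.2, -3.15, 0]
    - [-1.15, -3.2, 0]
    - [-1.05, -3.2, 0]
    - [-1, -3.2, 0]
    - [0, 0, 0]
    - [0, 0, 0]
  delta_rot:
    - [0, 0, -1.32]
    - [0, 0, -1.32]
    - [0, 0, -1.32]
    - [0, 0, -1.32]
    - [0, 0, 0]
    - [0, 0, 0]
  grip: [8.5, 8.5, 8.5, 8.5, 8.5, 8.5]

```text
time_s: 1.98
tcp_pos: [0.4606, -0.0908, 0.231]
orientation: [[-1.0, 0.002, -0.001], [0.002, 1.0, 0.001], [0.001, 0.001, -1.0]]
ft_force: [-0.2, 1.0, 0.8]
gripper_width: 0.085
gripper_force: 0.0
```

```bash
python3 - <<'E'
from h import *
c=cap("wrist"); save("w1",c[0]); np.savez("w1.npz",im=c[0],K=c[1],R=c[2],o=c[3]); print(c[3],robot.observe()["tcp_pos"])
for p in [(.434,-.02,.06),(.447,-.168,.035),(.58,-.104,.105),(.566,-.257,.095)]: print(proj(*c[1:],p))
E
```

```text
[ 0.38084016 -0.09069307  0.37257442] [ 0.46005493 -0.08965237  0.23088511]
[407.17306752 178.53110421]
[225.68223577 189.06558811]
[300.03938903 373.0687467 ]
[109.21704979 350.7373089 ]
```

View pics/w1.png

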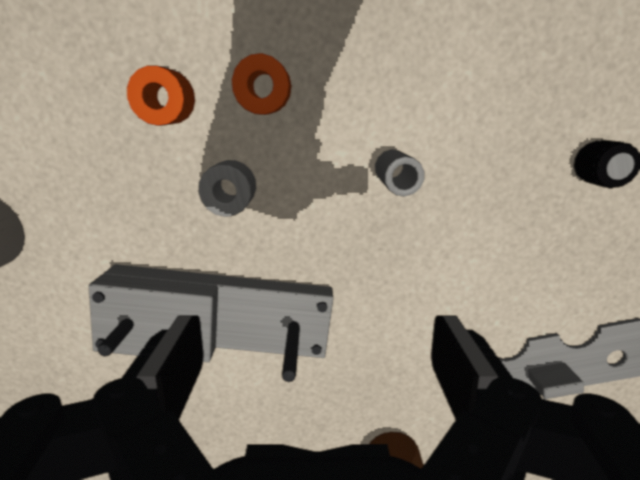

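The wrist view shows the long spacer's top ring at (405,176), the grey short spacer's at (228,187) and the cap disc at (621,166). The stud tip is at (289,374) with its foot at (287,322). The pin foot is at (124,322) with its tip at (105,349).

```bash
python3 - <<'E'
from h import *
C=np.load("w1.npz");f=lambda n,u,z:print(n,ray(C["K"],C["R"],C["o"],u,z)[:2].round(4))
im=cv2.cvtColor(C["im"],cv2.COLOR_RGB2HSV)
f("long",(405,176),.06);f("short",(228.5,186.5),.035)
f("cap",(621,166),.034)
f("stud tip",(289,374),.103);f("stud base",(287,321),.025)
f("pin tip",(105,349),.093);f("pin base",(125,321),.05)
for u,z in(((98,297),.053),((322,306),.028),((316,350),.028)): f("bolt",u,z)
plan((.434,-.02,.1),90,4)
E
```

```text
long [ 0.432  -0.0218]
short [ 0.4448 -0.1655]
cap [0.4282 0.1643]
stud tip [ 0.5823 -0.1129]
stud base [ 0.5794 -0.1198]
pin tip [ 0.5657 -0.2613]
pin base [ 0.5648 -0.2646]
bolt [ 0.5393 -0.2831]
bolt [ 0.5615 -0.0857]
bolt [ 0.6102 -0.0916]
t 2.0333 rot/row [0.01, -0.02, -0.01]
[0.65, 1.74, 3.27],[0.65, 1.74, 3.27],[0.65, 1.74, 3.27],[0.65, 1.74, 3.27],
```

drive_tool:
  xyz:
    - [0.7, 1.7, 3]
    - [0.7, 1.7, 3]
    - [0.7, 1.7, 3]
    - [0.7, 1.7, 3]
    - [0, 0, 3]
    - [0, 0, 3]
    - [0, 0, 3]
    - [0, 0, 0]
  delta_rot:
    - [0, 0, 0]
    - [0, 0, 0]
    - [0, 0, 0]
    - [0, 0, 0]
    - [0, 0, 0]
    - [0, 0, 0]
    - [0, 0, 0]
    - [0, 0, 0]
  grip: [8.5, 8.5, 8.5, 8.5, 8.5, 8.5, 8.5, 8.5]

```text
time_s: 2.7
tcp_pos: [0.4262, -0.0189, 0.0167]
orientation: [[-1.0, -0.003, -0.011], [-0.003, 1.0, 0.003], [0.011, 0.003, -1.0]]
ft_force: [-2.1, 0.3, -0.4]
gripper_width: 0.0852
gripper_force: 0.0
```

drive_tool:
  xyz:
    - [0, 0, 0]
    - [0, 0, 0]
    - [0, 0, 0]
    - [0, 0, 0]
    - [0, 0, 0]
    - [0, 0, 0]
    - [0, 0, 0]
    - [0, 0, 0]
  delta_rot:
    - [0, 0, 0]
    - [0, 0, 0]
    - [0, 0, 0]
    - [0, 0, 0]
    - [0, 0, 0]
    - [0, 0, 0]
    - [0, 0, 0]
    - [0, 0, 0]
  grip: [2.5, 2.5, 2.5, 2.5, 2.5, 2.5, 2.5, 2.5]

```text
time_s: 3.37
tcp_pos: [0.4345, -0.022, 0.0234]
orientation: [[-1.0, -0.001, 0.004], [-0.001, 1.0, -0.001], [-0.004, -0.001, -1.0]]
ft_force: [-1.2, 0.7, 7.0]
gripper_width: 0.0314
gripper_force: 58.8
```

drive_tool:
  xyz:
    - [0, 0, -2]
    - [0, 0, -3]
    - [0, 0, -4]
    - [0, 0, -4]
    - [0, 0, 0]
    - [0, 0, 0]
  delta_rot:
    - [0, 0, 0]
    - [0, 0, 0]
    - [0, 0, 0]
    - [0, 0, 0]
    - [0, 0, 0]
    - [0, 0, 0]
  grip: [2.5, 2.5, 2.5, 2.5, 2.5, 2.5]

```text
time_s: 3.87
tcp_pos: [0.4355, -0.0222, 0.155]
orientation: [[-1.0, -0.001, 0.008], [-0.001, 1.0, -0.002], [-0.008, -0.002, -1.0]]
ft_force: [-0.2, -0.3, -1.6]
gripper_width: 0.0313
gripper_force: 59.7
```

```bash
python3 - <<'E'
from h import *
plan((.584,-.1126,.155),83.6,7)
E
```

```text
t 3.8667 rot/row [-0.01, 0.07, 0.92]
[-2.12, -1.29, 0.02],[-2.14, -1.26, 0.02],[-2.16, -1.22, 0.01],[-2.18, -1.19, 0.01],[-2.2, -1.15, 0.01],[-2.22, -1.12, 0.01],[-2.23, -1.08, 0.0],
```

drive_tool:
  xyz:
    - [-2.1, -1.3, 0]
    - [-2.15, -1.25, 0]
    - [-2.15, -1.2, 0]
    - [-2.2, -1.2, 0]
    - [-2.2, -1.15, 0]
    - [-2.2, -1.1, 0]
    - [-2.25, -1.1, 0]
    - [0, 0, 0]
  delta_rot:
    - [0, 0, 0.92]
    - [0, 0, 0.92]
    - [0, 0, 0.92]
    - [0, 0, 0.92]
    - [0, 0, 0.92]
    - [0, 0, 0.92]
    - [0, 0, 0.92]
    - [0, 0, 0]
  grip: [2.5, 2.5, 2.5, 2.5, 2.5, 2.5, 2.5, 2.5]

```text
time_s: 4.53
tcp_pos: [0.5841, -0.1142, 0.1496]
orientation: [[-0.994, 0.113, 0.002], [0.113, 0.994, -0.001], [-0.002, -0.001, -1.0]]
ft_force: [1.1, -0.3, -1.5]
gripper_width: 0.0309
gripper_force: 59.8
```

drive_tool:
  xyz:
    - [0, 0, 0]
    - [0, 0, 0]
    - [0, 0, 0]
  delta_rot:
    - [0, 0, 0]
    - [0, 0, 0]
    - [0, 0, 0]
  grip: [2.5, 2.5, 2.5]

```text
time_s: 4.78
tcp_pos: [0.5791, -0.1109, 0.1501]
orientation: [[-0.994, 0.111, -0.003], [0.111, 0.994, 0.001], [0.003, 0.001, -1.0]]
ft_force: [-0.2, 0.4, -1.2]
gripper_width: 0.0312
gripper_force: 59.8
```

```bash
python3 - <<'E'
from h import *
c=cap("wrist"); save("w2",c[0]); np.savez("w2.npz",im=c[0],K=c[1],R=c[2],o=c[3]); print(c[3],robot.observe()["tcp_pos"])
for p in [(.5826,-.1126,.105),(.5826,-.1126,.025),(.5826,-.1126,.19),(.5826,-.1126,.13)]: print(proj(*c[1:],p))
E
```

```text
[ 0.50014586 -0.10215841  0.29187148] [ 0.57933919 -0.11089476  0.15046301]
[313.84396043 280.654914  ]
[314.54040444 233.70361207]
[312.15793934 394.31930547]
[313.50544842 303.47595795]
```

View pics/w2.png

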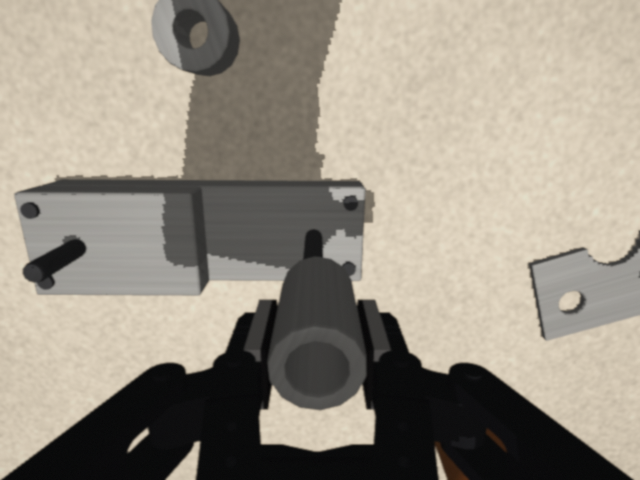

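The wrist view shows the held spacer's top ring at (316,369), the stud foot at (314,236) where predicted, and the pin foot at (72,243) with its tip at (35,271).

```bash
python3 - <<'E'
from h import *
C=np.load("w2.npz");f=lambda n,u,z:print(n,ray(C["K"],C["R"],C["o"],u,z)[:2].round(4))
f("spacer top",(316,368),.187);f("tcp?",(316,368),.182)
f("pin tip",(35,270),.093);f("pin base",(72,243),.05);f("stud base",(314,237),.025)
for u,z in(((30,210),.053),((350,203),.028),((348,268),.028)): f("bolt",u,z)
print(robot.observe()["tcp_pos"]); plan((.584,-.1126,.15),83.6,1)
E
```

```text
spacer top [ 0.5755 -0.1106]
tcp? [ 0.5791 -0.111 ]
pin tip [ 0.5653 -0.2606]
pin base [ 0.5641 -0.2654]
stud base [ 0.585  -0.1132]
bolt [ 0.5397 -0.2826]
bolt [ 0.5628 -0.0864]
bolt [ 0.6095 -0.0918]
[ 0.57933919 -0.11089476  0.15046301]
t 4.8333 rot/row [0.03, -0.13, 0.04]
[-0.48, -0.12, 0.05],
```

drive_tool:
  xyz:
    - [-0.6, -0.15, 0]
    - [0, 0, 0]
    - [0, 0, 0]
    - [0, 0, 1.5]
    - [0, 0, 1.5]
    - [0, 0, 0.5]
    - [0, 0, 0]
    - [0, 0, 0]
  delta_rot:
    - [0, 0, 0]
    - [0, 0, 0]
    - [0, 0, 0]
    - [0, 0, 0]
    - [0, 0, 0]
    - [0, 0, 0]
    - [0, 0, 0]
    - [0, 0, 0]
  grip: [2.5, 2.5, 2.5, 2.5, 2.5, 2.5, 2.5, 2.5]

```text
time_s: 5.5
tcp_pos: [0.5866, -0.1138, 0.1164]
orientation: [[-0.994, 0.111, -0.0], [0.111, 0.994, 0.0], [0.0, 0.0, -1.0]]
ft_force: [-0.2, 0.8, -1.4]
gripper_width: 0.0312
gripper_force: 59.8
```

drive_tool:
  xyz:
    - [0, 0, 1.5]
    - [0, 0, 1.5]
    - [0, 0, 1.5]
    - [0, 0, 1.2]
    - [0, 0, 0.6]
    - [0, 0, 0.3]
    - [0, 0, 0]
    - [0, 0, 0]
  delta_rot:
    - [0, 0, 0]
    - [0, 0, 0]
    - [0, 0, 0]
    - [0, 0, 0]
    - [0, 0, 0]
    - [0, 0, 0]
    - [0, 0, 0]
    - [0, 0, 0]
  grip: [2.5, 2.5, 2.5, 2.5, 2.5, 2.5, 2.5, 2.5]

```text
time_s: 6.17
tcp_pos: [0.5874, -0.1141, 0.051]
orientation: [[-0.994, 0.111, 0.001], [0.111, 0.994, -0.0], [-0.001, -0.0, -1.0]]
ft_force: [0.5, -0.7, -1.1]
gripper_width: 0.031
gripper_force: 59.8
```

drive_tool:
  xyz:
    - [0, 0, 0.15]
    - [0, 0, 0.1]
    - [0, 0, 0]
    - [0, 0, 0]
  delta_rot:
    - [0, 0, 0]
    - [0, 0, 0]
    - [0, 0, 0]
    - [0, 0, 0]
  grip: [2.5, 2.5, 2.5, 2.5]

```text
time_s: 6.5
tcp_pos: [0.5876, -0.1141, 0.0485]
orientation: [[-0.994, 0.111, 0.002], [0.111, 0.994, -0.001], [-0.002, -0.0, -1.0]]
ft_force: [-0.2, 0.4, 0.6]
gripper_width: 0.0312
gripper_force: 60.0
```

drive_tool:
  xyz:
    - [0, 0, 0]
    - [0, 0, 0]
    - [0, 0, 0]
    - [0, 0, 0]
    - [0, 0, -2]
    - [0, 0, -3.5]
    - [0, 0, -3.5]
    - [0, 0, 0]
  delta_rot:
    - [0, 0, 0]
    - [0, 0, 0]
    - [0, 0, 0]
    - [0, 0, 0]
    - [0, 0, 0]
    - [0, 0, 0]
    - [0, 0, 0]
    - [0, 0, 0]
  grip: [7, 7, 7, 7, 7, 7, 7, 7]

```text
time_s: 7.17
tcp_pos: [0.5919, -0.1154, 0.1455]
orientation: [[-0.994, 0.111, 0.012], [0.111, 0.994, -0.004], [-0.013, -0.002, -1.0]]
ft_force: [0.8, -0.2, 0.7]
gripper_width: 0.0698
gripper_force: 0.0
```

```bash
python3 - <<'E'
from h import *
plan((.4455,-.1655,.14),83.6,5)
plan((.4455,-.1655,.14),83.6,1)
E
```

```text
t 7.1667 rot/row [-0.03, 0.15, 0.0]
[2.8, -1.32, 0.08],[2.8, -1.32, 0.08],[2.8, -1.32, 0.09],[2.8, -1.32, 0.1],[2.8, -1.32, 0.1],
t 7.1667 rot/row [-0.14, 0.73, 0.02]
[14.0, -6.61, 0.39],
```

drive_tool:
  xyz:
    - [2.7, -1.3, 0]
    - [2.7, -1.3, 0]
    - [2.7, -1.3, 0]
    - [2.7, -1.4, 0]
    - [2.8, -1.4, 0]
    - [0, 0, 0]
    - [0, 0, 0]
    - [0, 0, 0]
  delta_rot:
    - [0, 0, 0]
    - [0, 0, 0]
    - [0, 0, 0]
    - [0, 0, 0]
    - [0, 0, 0]
    - [0, 0, 0]
    - [0, 0, 0]
    - [0, 0, 0]
  grip: [8.5, 8.5, 8.5, 8.5, 8.5, 8.5, 8.5, 8.5]

```text
time_s: 7.83
tcp_pos: [0.4448, -0.1656, 0.1382]
orientation: [[-0.994, 0.112, 0.002], [0.112, 0.994, -0.0], [-0.002, -0.0, -1.0]]
ft_force: [-0.1, 0.0, 0.3]
gripper_width: 0.0854
gripper_force: 0.0
```

```bash
python3 - <<'E'
from h import *
c=cap("wrist"); save("w3",c[0]); np.savez("w3.npz",im=c[0],K=c[1],R=c[2],o=c[3]); print(c[3],robot.observe()["tcp_pos"])
E
```

```text
[ 0.36524347 -0.15660901  0.27956087] [ 0.4453012  -0.16558239  0.13822987]
```

View pics/w3.png

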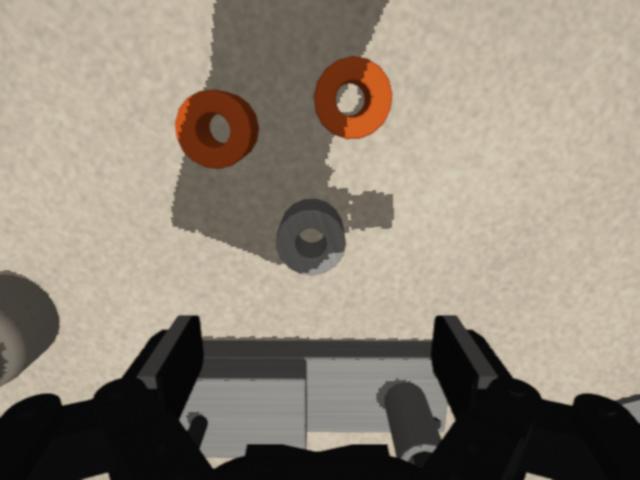

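The wrist view shows the grey short spacer's ring at (311,240) between the open fingers, the orange ones at (217,128) and (353,97), and the long spacer on the stud at (408,420).

```bash
python3 - <<'E'
from h import *
C=np.load("w3.npz");p=ray(C["K"],C["R"],C["o"],(311,240),.035);print(p)
plan((p[0],p[1],.003),83.6,1)
E
```

```text
[ 0.44603509 -0.16935712  0.035     ]
t 7.8833 rot/row [-0.02, 0.1, 0.03]
[-0.09, -0.36, 13.52],
```

drive_tool:
  xyz:
    - [-0.1, -0.4, 3]
    - [0, 0, 3]
    - [0, 0, 3]
    - [0, 0, 2.5]
    - [0, 0, 1]
    - [0, 0, 0.5]
    - [0, 0, 0]
    - [0, 0, 0]
  delta_rot:
    - [0, 0, 0]
    - [0, 0, 0]
    - [0, 0, 0]
    - [0, 0, 0]
    - [0, 0, 0]
    - [0, 0, 0]
    - [0, 0, 0]
    - [0, 0, 0]
  grip: [8.5, 8.5, 8.5, 8.5, 8.5, 8.5, 8.5, 8.5]

```text
time_s: 8.55
tcp_pos: [0.4462, -0.1699, 0.0087]
orientation: [[-0.994, 0.111, 0.002], [0.111, 0.994, -0.001], [-0.002, -0.001, -1.0]]
ft_force: [-0.1, -0.3, -0.0]
gripper_width: 0.0849
gripper_force: 0.0
```

drive_tool:
  xyz:
    - [0, 0, 0.2]
    - [0, 0, 0]
    - [0, 0, 0]
    - [0, 0, 0]
    - [0, 0, 0]
    - [0, 0, 0]
    - [0, 0, 0]
  delta_rot:
    - [0, 0, 0]
    - [0, 0, 0]
    - [0, 0, 0]
    - [0, 0, 0]
    - [0, 0, 0]
    - [0, 0, 0]
    - [0, 0, 0]
  grip: [4, 4, 4, 4, 4, 4, 4]

```text
time_s: 9.13
tcp_pos: [0.4456, -0.1699, 0.0072]
orientation: [[-0.994, 0.111, 0.002], [0.111, 0.994, -0.001], [-0.002, -0.001, -1.0]]
ft_force: [-2.1, 0.6, 6.0]
gripper_width: 0.0448
gripper_force: 60.4
```

drive_tool:
  xyz:
    - [0, 0, -2]
    - [0, 0, -3.5]
    - [0, 0, -3.5]
    - [0, 0, -2.5]
    - [0, 0, 0]
    - [0, 0, 0]
    - [0, 0, 0]
  delta_rot:
    - [0, 0, 0]
    - [0, 0, 0]
    - [0, 0, 0]
    - [0, 0, 0]
    - [0, 0, 0]
    - [0, 0, 0]
    - [0, 0, 0]
  grip: [4, 4, 4, 4, 4, 4, 4]

```text
time_s: 9.72
tcp_pos: [0.4436, -0.1689, 0.1199]
orientation: [[-0.994, 0.111, -0.002], [0.111, 0.994, 0.001], [0.002, 0.001, -1.0]]
ft_force: [-0.5, 0.1, -2.0]
gripper_width: 0.0448
gripper_force: 62.1
```

```bash
python3 - <<'E'
from h import *
plan((.5655,-.2612,.122),83.6,5)
E
```

```text
t 9.7167 rot/row [0.01, -0.02, 0.0]
[-2.63, -1.56, -0.05],[-2.63, -1.56, -0.05],[-2.63, -1.56, -0.05],[-2.63, -1.56, -0.04],[-2.63, -1.56, -0.04],
```

drive_tool:
  xyz:
    - [-2.6, -1.55, 0]
    - [-2.6, -1.55, 0]
    - [-2.6, -1.55, 0]
    - [-2.6, -1.55, 0]
    - [-2.6, -1.6, 0]
    - [0, 0, 0]
    - [0, 0, 0]
    - [0, 0, 0]
  delta_rot:
    - [0, 0, 0]
    - [0, 0, 0]
    - [0, 0, 0]
    - [0, 0, 0]
    - [0, 0, 0]
    - [0, 0, 0]
    - [0, 0, 0]
    - [0, 0, 0]
  grip: [4, 4, 4, 4, 4, 4, 4, 4]

```text
time_s: 10.38
tcp_pos: [0.5631, -0.2602, 0.118]
orientation: [[-0.994, 0.111, -0.005], [0.111, 0.994, 0.003], [0.005, 0.003, -1.0]]
ft_force: [0.1, 0.3, -3.1]
gripper_width: 0.045
gripper_force: 62.2
```

```bash
python3 - <<'E'
from h import *
c=cap("wrist"); save("w4",c[0]); np.savez("w4.npz",im=c[0],K=c[1],R=c[2],o=c[3]); print(c[3],robot.observe()["tcp_pos"])
for p in [(.5655,-.2612,.05),(.5655,-.2612,.148)]: print(proj(*c[1:],p))
E
```

```text
[ 0.48447829 -0.25168189  0.25994427] [ 0.56300063 -0.25996177  0.11846091]
[314.8117035  262.24651201]
[314.24378889 370.67618967]
```

View pics/w4.png

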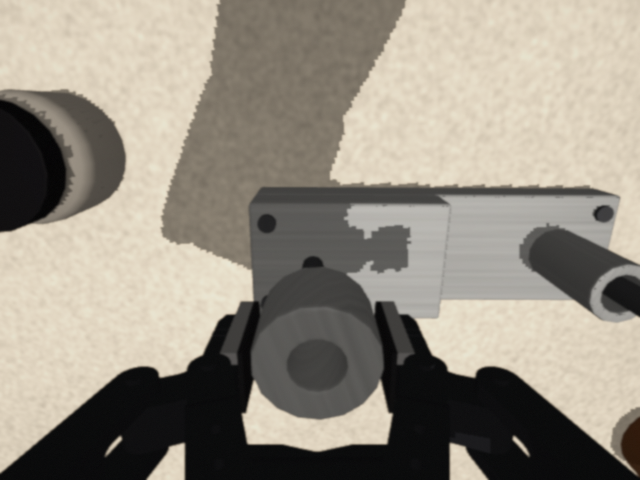

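The wrist view shows the held short spacer's top ring at (317,363), the pin foot at (313,262) where predicted, and the long spacer standing around the stud at (612,290).

```bash
python3 - <<'E'
from h import *
C=np.load("w4.npz");f=lambda n,u,z:ray(C["K"],C["R"],C["o"],u,z)
p=f("",(317,363),.146);d=np.array([.5655,-.2612,0])-p;print(p,(C["R"],robot.observe()["orientation"])[1].__class__)
R=np.array(robot.observe()["orientation"]);print((R.T@d*100).round(2))
print(f("",(614,291),.085),f("",(267,223),.053),f("",(603,213),.028))
E
```

```text
[ 0.56407671 -0.26012644  0.146     ] <class 'numpy.ndarray'>
[-0.22 -0.12 14.6 ]
[ 0.58261907 -0.11882545  0.085     ] [ 0.53916647 -0.28394877  0.053     ] [ 0.56188394 -0.08804837  0.028     ]
```

drive_tool:
  xyz:
    - [-0.2, -0.1, 0]
    - [0, 0, 0]
    - [0, 0, 1]
    - [0, 0, 1]
    - [0, 0, 1]
    - [0, 0, 1]
    - [0, 0, 0]
    - [0, 0, 0]
  delta_rot:
    - [0, 0, 0]
    - [0, 0, 0]
    - [0, 0, 0]
    - [0, 0, 0]
    - [0, 0, 0]
    - [0, 0, 0]
    - [0, 0, 0]
    - [0, 0, 0]
  grip: [4, 4, 4, 4, 4, 4, 4, 4]

```text
time_s: 11.1
tcp_pos: [0.5659, -0.2619, 0.0791]
orientation: [[-0.994, 0.111, -0.003], [0.111, 0.994, 0.002], [0.003, 0.001, -1.0]]
ft_force: [0.8, -0.0, -3.1]
gripper_width: 0.0448
gripper_force: 62.2
```

drive_tool:
  xyz:
    - [0, 0, 1]
    - [0, 0, 0.7]
    - [0, 0, 0.3]
    - [0, 0, 0]
    - [0, 0, 0]
    - [0, 0, 0.2]
    - [0, 0, 0]
    - [0, 0, 0]
  delta_rot:
    - [0, 0, 0]
    - [0, 0, 0]
    - [0, 0, 0]
    - [0, 0, 0]
    - [0, 0, 0]
    - [0, 0, 0]
    - [0, 0, 0]
    - [0, 0, 0]
  grip: [4, 4, 4, 4, 4, 4, 4, 4]

```text
time_s: 11.77
tcp_pos: [0.5674, -0.2627, 0.059]
orientation: [[-0.994, 0.111, 0.001], [0.111, 0.994, -0.0], [-0.001, -0.0, -1.0]]
ft_force: [-0.4, -0.7, -2.6]
gripper_width: 0.0449
gripper_force: 62.2
```

drive_tool:
  xyz:
    - [0, 0, 0.2]
    - [0, 0, 0]
    - [0, 0, 0]
  delta_rot:
    - [0, 0, 0]
    - [0, 0, 0]
    - [0, 0, 0]
  grip: [4, 4, 4]

```text
time_s: 12.02
tcp_pos: [0.5674, -0.2629, 0.0573]
orientation: [[-0.994, 0.111, 0.001], [0.111, 0.994, -0.001], [-0.001, -0.001, -1.0]]
ft_force: [-1.5, 0.4, 0.3]
gripper_width: 0.0448
gripper_force: 62.5
```

drive_tool:
  xyz:
    - [0, 0, 0]
    - [0, 0, 0]
    - [0, 0, 0]
    - [0, 0, -2]
    - [0, 0, -4]
    - [0, 0, -4]
    - [0, 0, -4]
    - [0, 0, 0]
  delta_rot:
    - [0, 0, 0]
    - [0, 0, 0]
    - [0, 0, 0]
    - [0, 0, 0]
    - [0, 0, 0]
    - [0, 0, 0]
    - [0, 0, 0]
    - [0, 0, 0]
  grip: [7, 7, 7, 7, 7, 7, 7, 7]

```text
time_s: 12.68
tcp_pos: [0.5725, -0.2656, 0.2071]
orientation: [[-0.994, 0.111, 0.015], [0.111, 0.994, -0.009], [-0.016, -0.007, -1.0]]
ft_force: [2.1, -0.7, 1.1]
gripper_width: 0.07
gripper_force: 0.0
```

```bash
python3 - <<'E'
from h import *
print(robot.observe()["qpos"])
plan((.648,.15,.22),11.5,16)
E
```

```text
[-3.07623350e+01  1.65160077e+01 -3.57853233e+00  6.89212979e+01
  7.37850021e-03 -2.43840399e+01]
t 12.6833 rot/row [0.01, 0.06, 4.51]
[-0.18, 2.63, -0.1],[0.03, 2.64, -0.1],[0.23, 2.63, -0.1],[0.44, 2.6, -0.1],[0.64, 2.56, -0.1],[0.84, 2.5, -0.1],[1.04, 2.43, -0.1],[1.22, 2.34, -0.1],[1.4, 2.24, -0.1],[1.58, 2.12, -0.09],[1.74, 1.99, -0.09],[1.89, 1.85, -0.09],[2.03, 1.69, -0.09],[2.15, 1.53, -0.09],[2.27, 1.35, -0.09],[2.37, 1.17, -0.08],
```

drive_tool:
  xyz:
    - [-0.2, 2.6, -0.1]
    - [0, 2.6, -0.1]
    - [0.2, 2.6, -0.1]
    - [0.4, 2.6, -0.1]
    - [0.6, 2.6, -0.1]
    - [0.8, 2.5, -0.1]
    - [1, 2.4, -0.1]
    - [1.2, 2.3, -0.1]
  delta_rot:
    - [0, 0, 4.5]
    - [0, 0, 4.5]
    - [0, 0, 4.5]
    - [0, 0, 4.5]
    - [0, 0, 4.5]
    - [0, 0, 4.5]
    - [0, 0, 4.5]
    - [0, 0, 4.5]
  grip: [7, 7, 7, 7, 7, 7, 7, 7]

```text
time_s: 13.35
tcp_pos: [0.6072, -0.0558, 0.2049]
orientation: [[-0.736, 0.677, 0.001], [0.677, 0.736, -0.0], [-0.001, 0.001, -1.0]]
ft_force: [-1.3, -0.4, -0.1]
gripper_width: 0.0703
gripper_force: 0.0
```

drive_tool:
  xyz:
    - [1.4, 2.2, -0.1]
    - [1.6, 2.1, -0.1]
    - [1.7, 2, -0.1]
    - [1.9, 1.9, -0.1]
    - [2, 1.7, -0.1]
    - [2.2, 1.5, -0.1]
    - [2.3, 1.3, -0.1]
    - [2.4, 1.2, -0.1]
  delta_rot:
    - [0, 0, 4.5]
    - [0, 0, 4.5]
    - [0, 0, 4.5]
    - [0, 0, 4.5]
    - [0, 0, 4.5]
    - [0, 0, 4.5]
    - [0, 0, 4.5]
    - [0, 0, 4.5]
  grip: [7, 7, 7, 7, 7, 7, 7, 7]

```text
time_s: 14.02
tcp_pos: [0.644, 0.1528, 0.2128]
orientation: [[-0.198, 0.98, 0.0], [0.98, 0.198, 0.0], [0.0, 0.001, -1.0]]
ft_force: [2.0, 0.0, 0.7]
gripper_width: 0.07
gripper_force: 0.0
```

drive_tool:
  xyz:
    - [0, 0, 0]
    - [0, 0, 0]
    - [0, 0, 0]
    - [0, 0, 0]
  delta_rot:
    - [0, 0, 0]
    - [0, 0, 0]
    - [0, 0, 0]
    - [0, 0, 0]
  grip: [7, 7, 7, 7]

```text
time_s: 14.35
tcp_pos: [0.6437, 0.1505, 0.2126]
orientation: [[-0.201, 0.98, -0.0], [0.98, 0.201, -0.0], [-0.0, -0.0, -1.0]]
ft_force: [0.6, 0.3, -0.4]
gripper_width: 0.07
gripper_force: 0.0
```

```bash
python3 - <<'E'
from h import *
c=cap("wrist"); save("w5",c[0]); np.savez("w5.npz",im=c[0],K=c[1],R=c[2],o=c[3]); print(c[3],robot.observe()["tcp_pos"])
E
```

```text
[0.62816835 0.22931653 0.35415657] [0.64371696 0.15033311 0.21268448]
```

View pics/w5.png

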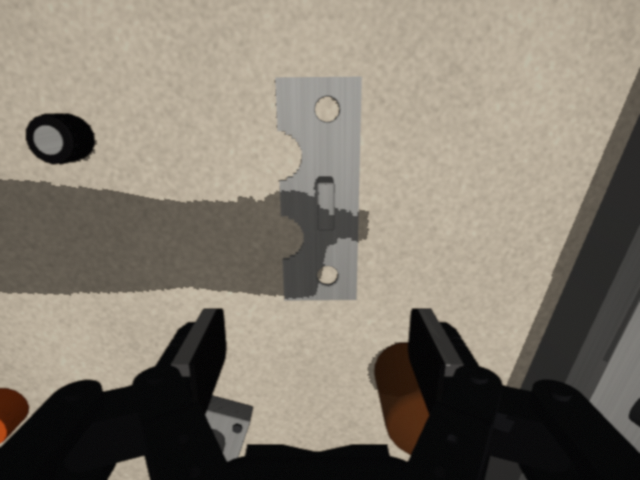

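The wrist view shows the plate with its holes at (327,109) and (328,275), the scallops on the left (robot side) and the block top near (326,206). The cap disc is at (47,141).

```bash
python3 - <<'E'
from h import *
C=np.load("w5.npz");f=lambda u,z:ray(C["K"],C["R"],C["o"],u,z)
B=f((327,109),.005);A=f((328,275),.005);print(A,B,np.linalg.norm(A-B))
y=(B-A)/np.linalg.norm(B-A);x=np.array([y[1],-y[0],0]);c=(A+B)/2-.002*x
yaw=np.degrees(np.arctan2(x[1],x[0]));print("block",c,"yaw",yaw,"clicked block",f((326,206),.04),"cap",f((47,141),.034))
plan((c[0],c[1],.014),yaw,1)
E
```

```text
[0.66910794 0.08402676 0.005     ] [0.63694944 0.22944518 0.005     ] 0.1489318135229071
block [0.65107587 0.15630411 0.005     ] yaw 12.469958475096691 clicked block [0.65079936 0.15694084 0.04      ] cap [0.42824662 0.16242225 0.034     ]
t 14.4 rot/row [-0.02, 0.01, -0.91]
[0.44, 0.85, 19.87],
```

drive_tool:
  xyz:
    - [0.45, 0.85, 3]
    - [0, 0, 3]
    - [0, 0, 3]
    - [0, 0, 3.5]
    - [0, 0, 3.5]
    - [0, 0, 3]
    - [0, 0, 0]
    - [0, 0, 0]
  delta_rot:
    - [0, 0, -0.9]
    - [0, 0, 0]
    - [0, 0, 0]
    - [0, 0, 0]
    - [0, 0, 0]
    - [0, 0, 0]
    - [0, 0, 0]
    - [0, 0, 0]
  grip: [7, 7, 7, 7, 7, 7, 7, 7]

```text
time_s: 15.07
tcp_pos: [0.6491, 0.1563, 0.021]
orientation: [[-0.216, 0.976, -0.005], [0.976, 0.216, -0.001], [0.0, -0.005, -1.0]]
ft_force: [0.3, -0.3, 1.3]
gripper_width: 0.0697
gripper_force: 0.0
```

drive_tool:
  xyz:
    - [0, 0, 0]
    - [0, 0, 0]
    - [0, 0, 0]
  delta_rot:
    - [0, 0, 0]
    - [0, 0, 0]
    - [0, 0, 0]
  grip: [7, 7, 7]

```text
time_s: 15.32
tcp_pos: [0.6538, 0.1577, 0.0259]
orientation: [[-0.217, 0.976, 0.005], [0.976, 0.217, 0.001], [-0.0, 0.005, -1.0]]
ft_force: [1.1, 0.6, -0.5]
gripper_width: 0.0699
gripper_force: 0.0
```

drive_tool:
  xyz:
    - [0, -0.25, 0.8]
    - [0, 0, 0.7]
    - [0, 0, 0]
    - [0, 0, 0]
  delta_rot:
    - [0, 0, 0]
    - [0, 0, 0]
    - [0, 0, 0]
    - [0, 0, 0]
  grip: [7, 7, 7, 7]

```text
time_s: 15.65
tcp_pos: [0.6477, 0.1569, 0.0069]
orientation: [[-0.217, 0.976, -0.002], [0.976, 0.217, -0.0], [0.0, -0.002, -1.0]]
ft_force: [0.2, -0.0, 0.2]
gripper_width: 0.0702
gripper_force: 0.0
```

drive_tool:
  xyz:
    - [0, 0, 0]
    - [0, 0, 0]
    - [0, 0, 0]
    - [0, 0, 0]
    - [0, 0, 0]
    - [0, 0, 0]
    - [0, 0, 0]
    - [0, 0, 0]
  delta_rot:
    - [0, 0, 0]
    - [0, 0, 0]
    - [0, 0, 0]
    - [0, 0, 0]
    - [0, 0, 0]
    - [0, 0, 0]
    - [0, 0, 0]
    - [0, 0, 0]
  grip: [1, 1, 1, 1, 1, 1, 1, 1]

```text
time_s: 16.32
tcp_pos: [0.6493, 0.157, 0.0082]
orientation: [[-0.217, 0.976, 0.001], [0.976, 0.217, 0.0], [-0.0, 0.001, -1.0]]
ft_force: [0.7, 0.8, 1.2]
gripper_width: 0.0133
gripper_force: 59.5
```

drive_tool:
  xyz:
    - [0, 0, -2]
    - [0, 0, -3]
    - [0, 0, -4]
    - [0, 0, -4]
    - [0, 0, -3]
    - [0, 0, 0]
    - [0, 0, 0]
    - [0, 0, 0]
  delta_rot:
    - [0, 0, 0]
    - [0, 0, 0]
    - [0, 0, 0]
    - [0, 0, 0]
    - [0, 0, 0]
    - [0, 0, 0]
    - [0, 0, 0]
    - [0, 0, 0]
  grip: [1, 1, 1, 1, 1, 1, 1, 1]

```text
time_s: 16.98
tcp_pos: [0.6473, 0.1567, 0.166]
orientation: [[-0.217, 0.976, -0.003], [0.976, 0.217, -0.001], [0.0, -0.003, -1.0]]
ft_force: [-0.8, -0.2, -4.6]
gripper_width: 0.013
gripper_force: 59.1
```

```bash
python3 - <<'E'
from h import *
plan((.572,-.187,.168),-6.4,15)
E
```

```text
t 16.9833 rot/row [-0.01, 0.0, 1.26]
[-2.13, -0.99, -0.01],[-2.15, -0.94, -0.01],[-2.17, -0.89, -0.01],[-2.19, -0.84, -0.01],[-2.21, -0.8, -0.01],[-2.22, -0.75, -0.01],[-2.24, -0.7, -0.01],[-2.25, -0.65, -0.01],[-2.27, -0.6, -0.01],[-2.28, -0.55, -0.01],[-2.29, -0.5, -0.01],[-2.3, -0.45, -0.01],[-2.31, -0.4, -0.01],[-2.32, -0.35, -0.01],[-2.33, -0.29, -0.01],
```

drive_tool:
  xyz:
    - [-2.1, -1, 0]
    - [-2.15, -0.95, 0]
    - [-2.15, -0.9, 0]
    - [-2.2, -0.85, 0]
    - [-2.2, -0.8, 0]
    - [-2.2, -0.75, 0]
    - [-2.25, -0.7, 0]
    - [-2.25, -0.65, 0]
  delta_rot:
    - [0, 0, 1.26]
    - [0, 0, 1.26]
    - [0, 0, 1.26]
    - [0, 0, 1.26]
    - [0, 0, 1.26]
    - [0, 0, 1.26]
    - [0, 0, 1.26]
    - [0, 0, 1.26]
  grip: [1, 1, 1, 1, 1, 1, 1, 1]

```text
time_s: 17.65
tcp_pos: [0.605, -0.0265, 0.164]
orientation: [[-0.041, 0.999, -0.007], [0.999, 0.041, 0.001], [0.001, -0.007, -1.0]]
ft_force: [0.1, -0.4, -2.6]
gripper_width: 0.013
gripper_force: 59.1
```

drive_tool:
  xyz:
    - [-2.25, -0.6, 0]
    - [-2.3, -0.55, 0]
    - [-2.3, -0.5, 0]
    - [-2.3, -0.45, 0]
    - [-2.3, -0.4, 0]
    - [-2.3, -0.35, 0]
    - [-2.3, -0.3, 0]
    - [0, 0, 0]
  delta_rot:
    - [0, 0, 1.26]
    - [0, 0, 1.26]
    - [0, 0, 1.26]
    - [0, 0, 1.26]
    - [0, 0, 1.26]
    - [0, 0, 1.26]
    - [0, 0, 1.26]
    - [0, 0, 0]
  grip: [1, 1, 1, 1, 1, 1, 1, 1]

```text
time_s: 18.32
tcp_pos: [0.5699, -0.1887, 0.1642]
orientation: [[0.116, 0.993, -0.006], [0.993, -0.116, -0.0], [-0.001, -0.006, -1.0]]
ft_force: [0.4, 0.3, -3.0]
gripper_width: 0.0133
gripper_force: 59.1
```

drive_tool:
  xyz:
    - [0, 0, 0]
    - [0, 0, 0]
    - [0, 0, 0]
    - [0, 0, 0]
    - [0, 0, 0]
    - [0, 0, 0]
  delta_rot:
    - [0, 0, 0]
    - [0, 0, 0]
    - [0, 0, 0]
    - [0, 0, 0]
    - [0, 0, 0]
    - [0, 0, 0]
  grip: [1, 1, 1, 1, 1, 1]

```text
time_s: 18.82
tcp_pos: [0.573, -0.185, 0.1677]
orientation: [[0.11, 0.994, -0.0], [0.994, -0.11, 0.0], [0.0, -0.0, -1.0]]
ft_force: [-0.4, -1.0, -3.4]
gripper_width: 0.0134
gripper_force: 59.1
```

```bash
python3 - <<'E'
from h import *
c=cap("wrist"); save("w6",c[0]); np.savez("w6.npz",im=c[0],K=c[1],R=c[2],o=c[3]); s=robot.observe();print(c[3],s["tcp_pos"],s["orientation"])
z=s["tcp_pos"][2]-.008
for p in [(.5826,-.1126,z+.006),(.5657,-.2615,z+.006),(.5826,-.1126,.105),(.5826,-.1126,.085)]: print(proj(*c[1:],p))
E
```

```text
[ 0.58239054 -0.10511081  0.3092857 ] [ 0.57301936 -0.18517651  0.16788721] [[ 1.10276056e-01  9.93900985e-01  1.54159253e-04]
 [ 9.93900997e-01 -1.10276053e-01 -2.96161659e-05]
 [-1.24354625e-05  1.56484989e-04 -9.99999988e-01]]
[319.46160671 129.83792283]
[317.55615246 465.82763671]
[318.5853201  123.16650667]
[318.40016864 121.75689662]
```

View pics/w6.png

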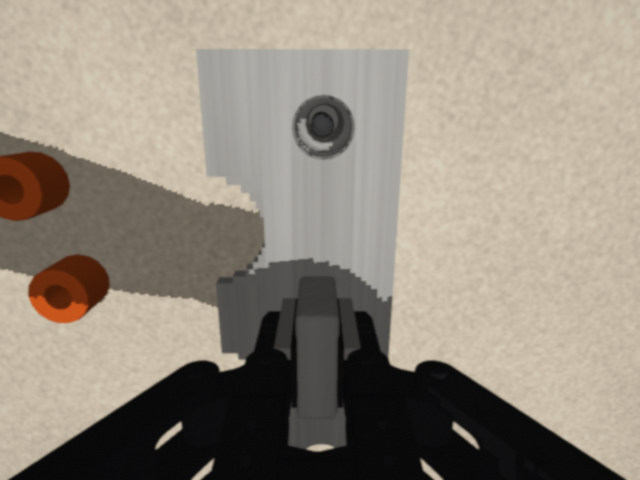

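The wrist view looks down through the plate's stud hole at (323,127), with the stud tip at (321,123) and the long spacer's ring inside it. The plate edges are square to the tool.

```bash
python3 - <<'E'
from h import *
C=np.load("w6.npz");f=lambda u,z:ray(C["K"],C["R"],C["o"],u,z)
h=f((323.5,127),.165);s=f((321,123),.104);print(h,s)
R=np.array(robot.observe()["orientation"]);d=s-h;d2=np.array([.5826,-.1126,0])-h;d[2]=d2[2]=0;print((R.T@d*100).round(2),(R.T@d2*100).round(2))
E
```

```text
[ 0.58409325 -0.11185477  0.165     ] [ 0.58378879 -0.11268783  0.104     ]
[-0.09 -0.02 -0.  ] [-0.09 -0.14 -0.  ]
```

drive_tool:
  xyz:
    - [-0.1, -0.08, 0]
    - [0, 0, 1.5]
    - [0, 0, 1.5]
    - [0, 0, 1.5]
    - [0, 0, 0]
    - [0, 0, 0]
    - [0, 0, 0]
    - [0, 0, 0]
  delta_rot:
    - [0, 0, 0]
    - [0, 0, 0]
    - [0, 0, 0]
    - [0, 0, 0]
    - [0, 0, 0]
    - [0, 0, 0]
    - [0, 0, 0]
    - [0, 0, 0]
  grip: [1, 1, 1, 1, 1, 1, 1, 1]

```text
time_s: 19.53
tcp_pos: [0.5729, -0.1871, 0.1242]
orientation: [[0.111, 0.994, 0.002], [0.994, -0.111, -0.001], [-0.001, 0.002, -1.0]]
ft_force: [0.9, 0.2, -3.5]
gripper_width: 0.013
gripper_force: 59.0
```

```bash
python3 - <<'E'
from h import *
c=cap("wrist"); save("w7",c[0][40:240,200:440].repeat(3,0).repeat(3,1)); np.savez("w7.npz",im=c[0],K=c[1],R=c[2],o=c[3]); s=robot.observe();print(s["tcp_pos"])
E
```

```text
[ 0.57296666 -0.18711407  0.12424055]
```

View pics/w7.png

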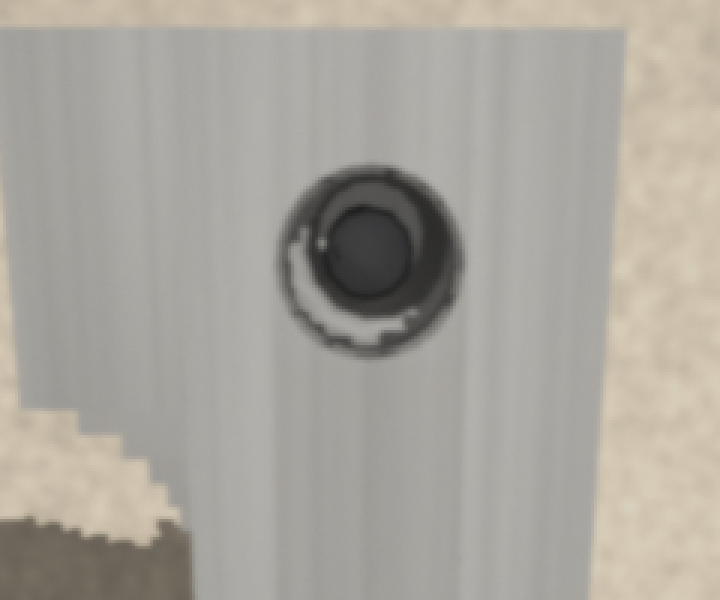

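The crop shows the stud tip (369,252) well centred in the hole (371,260), so the plate can go down.

drive_tool:
  xyz:
    - [0, 0, 1]
    - [0, 0, 0.8]
    - [0, 0, 0.5]
    - [0, 0, 0.3]
    - [0, 0, 0.2]
    - [0, 0, 0]
    - [0, 0, 0]
    - [0, 0, 0]
  delta_rot:
    - [0, 0, 0]
    - [0, 0, 0]
    - [0, 0, 0]
    - [0, 0, 0]
    - [0, 0, 0]
    - [0, 0, 0]
    - [0, 0, 0]
    - [0, 0, 0]
  grip: [1, 1, 1, 1, 1, 1, 1, 1]

```text
time_s: 20.25
tcp_pos: [0.5722, -0.1868, 0.0951]
orientation: [[0.111, 0.994, 0.001], [0.994, -0.111, -0.0], [-0.0, 0.001, -1.0]]
ft_force: [-0.9, -0.7, -3.7]
gripper_width: 0.0133
gripper_force: 59.1
```

drive_tool:
  xyz:
    - [0, 0, 0.2]
    - [0, 0, 0]
    - [0, 0, 0.1]
    - [0, 0, 0]
    - [0, 0, 0]
  delta_rot:
    - [0, 0, 0]
    - [0, 0, 0]
    - [0, 0, 0]
    - [0, 0, 0]
    - [0, 0, 0]
  grip: [1, 1, 1, 1, 1]

```text
time_s: 20.67
tcp_pos: [0.5724, -0.1869, 0.0931]
orientation: [[0.111, 0.994, 0.001], [0.994, -0.111, -0.001], [-0.0, 0.001, -1.0]]
ft_force: [-1.6, 1.3, 5.5]
gripper_width: 0.0134
gripper_force: 60.3
```

drive_tool:
  xyz:
    - [0, 0, 0]
    - [0, 0, 0]
    - [0, 0, 0]
    - [0, 0, -1.5]
    - [0, 0, -3]
    - [0, 0, -4]
    - [0, 0, -3]
    - [0, 0, 0]
  delta_rot:
    - [0, 0, 0]
    - [0, 0, 0]
    - [0, 0, 0]
    - [0, 0, 0]
    - [0, 0, 0]
    - [0, 0, 0]
    - [0, 0, 0]
    - [0, 0, 0]
  grip: [5, 5, 5, 5, 5, 5, 5, 5]

```text
time_s: 21.33
tcp_pos: [0.5765, -0.1886, 0.2146]
orientation: [[0.111, 0.994, 0.012], [0.994, -0.111, -0.006], [-0.004, 0.013, -1.0]]
ft_force: [1.6, -0.5, 0.2]
gripper_width: 0.05
gripper_force: 0.0
```

```bash
python3 - <<'E'
from h import *
c=cap("side"); save("s8",c[0][80:280,200:440].repeat(3,0).repeat(3,1))
plan((.428,.163,.15),-6.4,12)
E
```

```text
t 21.3833 rot/row [0.04, 0.01, 0.0]
[2.77, -1.55, 0.49],[2.77, -1.55, 0.49],[2.77, -1.55, 0.49],[2.77, -1.55, 0.5],[2.77, -1.55, 0.5],[2.77, -1.55, 0.5],[2.77, -1.55, 0.5],[2.77, -1.55, 0.5],[2.77, -1.55, 0.51],[2.77, -1.55, 0.51],[2.77, -1.54, 0.51],[2.77, -1.54, 0.51],
```

View pics/s8.png

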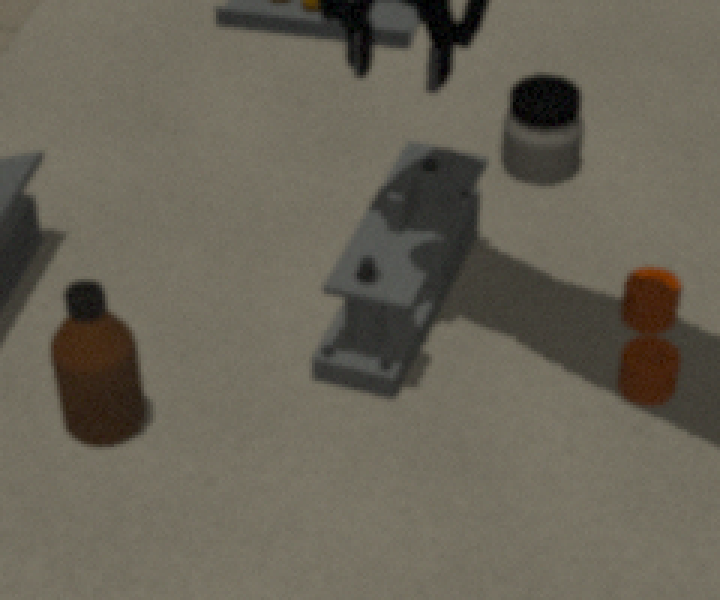

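The side crop shows the plate lying level on both spacers, with the stud (367,270) and pin (430,163) poking through and the scallops towards the robot. Next is the cap.

drive_tool:
  xyz:
    - [2.75, -1.5, 0.2]
    - [2.75, -1.5, 0.2]
    - [2.75, -1.5, 0.4]
    - [2.75, -1.5, 0.5]
    - [2.75, -1.5, 0.5]
    - [2.75, -1.5, 0.5]
    - [2.75, -1.5, 0.5]
    - [2.75, -1.5, 0.5]
  delta_rot:
    - [0, 0, 0]
    - [0, 0, 0]
    - [0, 0, 0]
    - [0, 0, 0]
    - [0, 0, 0]
    - [0, 0, 0]
    - [0, 0, 0]
    - [0, 0, 0]
  grip: [8, 8, 8, 8, 8, 8, 8, 8]

```text
time_s: 22.05
tcp_pos: [0.4754, 0.0466, 0.1721]
orientation: [[0.112, 0.994, -0.002], [0.994, -0.112, 0.0], [-0.0, -0.002, -1.0]]
ft_force: [0.2, -0.4, -0.4]
gripper_width: 0.0796
gripper_force: 0.0
```

drive_tool:
  xyz:
    - [2.75, -1.5, 0.5]
    - [2.75, -1.5, 0.5]
    - [2.75, -1.5, 0.5]
    - [2.75, -1.5, 0.5]
    - [0, 0, 0]
    - [0, 0, 0]
    - [0, 0, 0]
    - [0, 0, 0]
  delta_rot:
    - [0, 0, 0]
    - [0, 0, 0]
    - [0, 0, 0]
    - [0, 0, 0]
    - [0, 0, 0]
    - [0, 0, 0]
    - [0, 0, 0]
    - [0, 0, 0]
  grip: [8, 8, 8, 8, 8, 8, 8, 8]

```text
time_s: 22.72
tcp_pos: [0.4301, 0.1606, 0.1535]
orientation: [[0.112, 0.994, -0.0], [0.994, -0.112, -0.0], [-0.0, -0.0, -1.0]]
ft_force: [0.7, 0.1, 0.5]
gripper_width: 0.08
gripper_force: 0.0
```

```bash
python3 - <<'E'
from h import *
c=cap("wrist"); save("w9",c[0]); np.savez("w9.npz",im=c[0],K=c[1],R=c[2],o=c[3]); s=robot.observe();print(s["tcp_pos"])
print(proj(*c[1:],(.428,.163,.034)))
E
```

```text
[0.43028547 0.1604931  0.15371942]
[312.06379254 228.61188228]
```

View pics/w9.png

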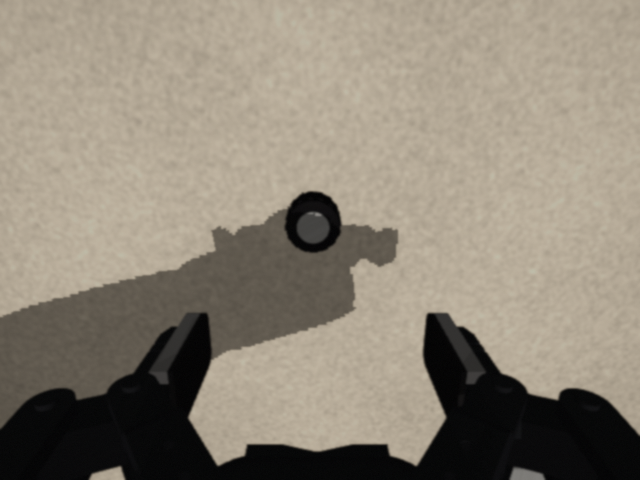

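The wrist view shows the cap's disc at (313,227), within 2 px of where I expected it and upright.

drive_tool:
  xyz:
    - [0.25, -0.2, 2]
    - [0, 0, 3]
    - [0, 0, 3]
    - [0, 0, 3]
    - [0, 0, 2]
    - [0, 0, 1]
    - [0, 0, 0]
    - [0, 0, 0]
  delta_rot:
    - [0, 0, 0]
    - [0, 0, 0]
    - [0, 0, 0]
    - [0, 0, 0]
    - [0, 0, 0]
    - [0, 0, 0]
    - [0, 0, 0]
    - [0, 0, 0]
  grip: [8, 8, 8, 8, 8, 8, 8, 8]

```text
time_s: 23.43
tcp_pos: [0.4286, 0.1636, 0.014]
orientation: [[0.112, 0.994, -0.0], [0.994, -0.112, -0.0], [-0.0, -0.0, -1.0]]
ft_force: [-0.1, 0.4, -0.5]
gripper_width: 0.0799
gripper_force: 0.0
```

drive_tool:
  xyz:
    - [0, 0, 0.6]
    - [0, 0, 0]
    - [0, 0, 0]
  delta_rot:
    - [0, 0, 0]
    - [0, 0, 0]
    - [0, 0, 0]
  grip: [8, 8, 8]

```text
time_s: 23.68
tcp_pos: [0.429, 0.1642, 0.0087]
orientation: [[0.111, 0.994, 0.002], [0.994, -0.111, 0.0], [0.001, 0.002, -1.0]]
ft_force: [0.1, 0.4, 0.8]
gripper_width: 0.0801
gripper_force: 0.0
```

drive_tool:
  xyz:
    - [0, 0, 0.3]
    - [0, 0, 0]
    - [0, 0, 0]
    - [0, 0, 0]
    - [0, 0, 0]
    - [0, 0, 0]
    - [0, 0, 0]
    - [0, 0, 0]
  delta_rot:
    - [0, 0, 0]
    - [0, 0, 0]
    - [0, 0, 0]
    - [0, 0, 0]
    - [0, 0, 0]
    - [0, 0, 0]
    - [0, 0, 0]
    - [0, 0, 0]
  grip: [3, 3, 3, 3, 3, 3, 3, 3]

```text
time_s: 24.35
tcp_pos: [0.4283, 0.1642, 0.0053]
orientation: [[0.111, 0.994, 0.001], [0.994, -0.111, 0.0], [0.0, 0.0, -1.0]]
ft_force: [-1.3, -0.1, 5.7]
gripper_width: 0.037
gripper_force: 60.2
```

drive_tool:
  xyz:
    - [0, 0, -2]
    - [0, 0, -3]
    - [0, 0, -3.5]
    - [0, 0, -3.5]
    - [0, 0, -2]
    - [0, 0, 0]
    - [0, 0, 0]
    - [0, 0, 0]
  delta_rot:
    - [0, 0, 0]
    - [0, 0, 0]
    - [0, 0, 0]
    - [0, 0, 0]
    - [0, 0, 0]
    - [0, 0, 0]
    - [0, 0, 0]
    - [0, 0, 0]
  grip: [3, 3, 3, 3, 3, 3, 3, 3]

```text
time_s: 25.02
tcp_pos: [0.427, 0.1638, 0.1436]
orientation: [[0.111, 0.994, -0.002], [0.994, -0.111, -0.0], [-0.001, -0.002, -1.0]]
ft_force: [-0.2, 0.0, -0.9]
gripper_width: 0.037
gripper_force: 60.3
```

```bash
python3 - <<'E'
from h import *
plan((.5828,-.1126,.142),-6.4,12)
E
```

```text
t 25.0167 rot/row [-0.01, 0.0, 0.0]
[-2.14, 1.55, 0.01],[-2.14, 1.55, 0.01],[-2.14, 1.55, 0.01],[-2.14, 1.55, 0.01],[-2.14, 1.55, 0.01],[-2.14, 1.55, 0.01],[-2.14, 1.55, 0.01],[-2.14, 1.55, 0.01],[-2.14, 1.55, 0.01],[-2.14, 1.55, 0.01],[-2.14, 1.55, 0.01],[-2.14, 1.55, 0.01],
```

drive_tool:
  xyz:
    - [-2.1, 1.55, 0]
    - [-2.15, 1.55, 0]
    - [-2.15, 1.55, 0]
    - [-2.15, 1.55, 0]
    - [-2.15, 1.55, 0]
    - [-2.15, 1.55, 0]
    - [-2.15, 1.55, 0]
    - [-2.15, 1.55, 0]
  delta_rot:
    - [0, 0, 0]
    - [0, 0, 0]
    - [0, 0, 0]
    - [0, 0, 0]
    - [0, 0, 0]
    - [0, 0, 0]
    - [0, 0, 0]
    - [0, 0, 0]
  grip: [3, 3, 3, 3, 3, 3, 3, 3]

```text
time_s: 25.68
tcp_pos: [0.5307, -0.0211, 0.142]
orientation: [[0.111, 0.994, -0.005], [0.994, -0.111, 0.001], [0.0, -0.005, -1.0]]
ft_force: [0.5, -0.4, -0.8]
gripper_width: 0.0368
gripper_force: 60.3
```

drive_tool:
  xyz:
    - [-2.15, 1.55, 0]
    - [-2.15, 1.55, 0]
    - [-2.15, 1.55, 0]
    - [-2.1, 1.55, 0]
    - [0, 0, 0]
    - [0, 0, 0]
    - [0, 0, 0]
    - [0, 0, 0]
  delta_rot:
    - [0, 0, 0]
    - [0, 0, 0]
    - [0, 0, 0]
    - [0, 0, 0]
    - [0, 0, 0]
    - [0, 0, 0]
    - [0, 0, 0]
    - [0, 0, 0]
  grip: [3, 3, 3, 3, 3, 3, 3, 3]

```text
time_s: 26.35
tcp_pos: [0.5827, -0.1109, 0.1433]
orientation: [[0.11, 0.994, -0.003], [0.994, -0.11, 0.001], [0.001, -0.003, -1.0]]
ft_force: [1.0, 0.5, -0.3]
gripper_width: 0.0368
gripper_force: 60.3
```

drive_tool:
  xyz:
    - [0, 0, 0]
    - [0, 0, 0]
    - [0, 0, 0]
  delta_rot:
    - [0, 0, 0]
    - [0, 0, 0]
    - [0, 0, 0]
  grip: [3, 3, 3]

```text
time_s: 26.6
tcp_pos: [0.584, -0.1113, 0.1449]
orientation: [[0.11, 0.994, -0.0], [0.994, -0.11, 0.0], [0.0, -0.0, -1.0]]
ft_force: [0.9, -0.6, 0.3]
gripper_width: 0.0369
gripper_force: 60.3
```

```bash
python3 - <<'E'
from h import *
c=cap("wrist"); save("w10",c[0]); np.savez("w10.npz",im=c[0],K=c[1],R=c[2],o=c[3]); s=robot.observe();print(s["tcp_pos"])
z=s["tcp_pos"][2]-.0053+.034
print(proj(*c[1:],(.5830,-.1127,z)),z)
E
```

```text
[ 0.58410873 -0.11146696  0.14496824]
[311.95292009 368.14817876] 0.173668240981173
```

View pics/w10.png

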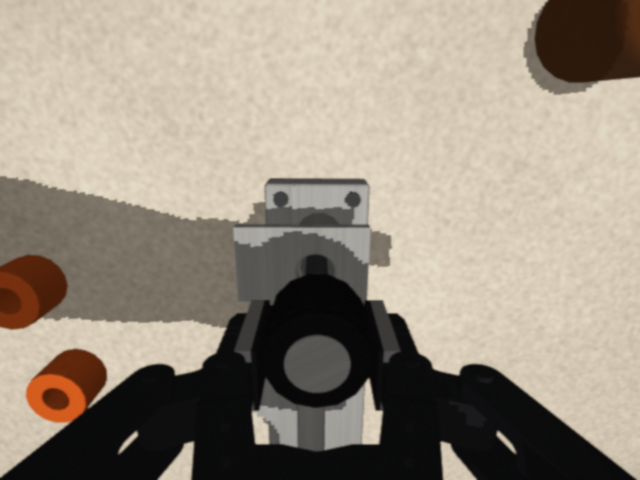

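The wrist view shows the cap disc at (317,364), about 1.5 mm from the stud's axis (312,368). The plate is still level, with the stud in its hole at (316,263).

drive_tool:
  xyz:
    - [-0.1, -0.1, 0]
    - [0, 0, 0]
    - [0, 0, 1.2]
    - [0, 0, 1.2]
    - [0, 0, 1]
    - [0, 0, 0]
    - [0, 0, 0]
    - [0, 0, 0]
  delta_rot:
    - [0, 0, 0]
    - [0, 0, 0]
    - [0, 0, 0]
    - [0, 0, 0]
    - [0, 0, 0]
    - [0, 0, 0]
    - [0, 0, 0]
    - [0, 0, 0]
  grip: [3, 3, 3, 3, 3, 3, 3, 3]

```text
time_s: 27.32
tcp_pos: [0.583, -0.1129, 0.1104]
orientation: [[0.111, 0.994, -0.001], [0.994, -0.111, 0.0], [0.0, -0.001, -1.0]]
ft_force: [0.4, 0.0, -0.2]
gripper_width: 0.0368
gripper_force: 60.3
```

drive_tool:
  xyz:
    - [0, 0, 0.6]
    - [0, 0, 0.4]
    - [0, 0, 0.2]
    - [0, 0, 0]
    - [0, 0, 0]
    - [0, 0, 0]
  delta_rot:
    - [0, 0, 0]
    - [0, 0, 0]
    - [0, 0, 0]
    - [0, 0, 0]
    - [0, 0, 0]
    - [0, 0, 0]
  grip: [3, 3, 3, 3, 3, 3]

```text
time_s: 27.82
tcp_pos: [0.5833, -0.113, 0.099]
orientation: [[0.111, 0.994, 0.0], [0.994, -0.111, -0.0], [-0.0, 0.0, -1.0]]
ft_force: [-0.5, -0.6, -0.2]
gripper_width: 0.0369
gripper_force: 60.3
```

drive_tool:
  xyz:
    - [0, 0, 0.2]
    - [0, 0, 0]
    - [0, 0, 0.1]
    - [0, 0, 0]
    - [0, 0, 0]
  delta_rot:
    - [0, 0, 0]
    - [0, 0, 0]
    - [0, 0, 0]
    - [0, 0, 0]
    - [0, 0, 0]
  grip: [3, 3, 3, 3, 3]

```text
time_s: 28.23
tcp_pos: [0.5833, -0.113, 0.0963]
orientation: [[0.111, 0.994, 0.0], [0.994, -0.111, -0.0], [-0.0, 0.0, -1.0]]
ft_force: [-1.2, -0.1, 3.4]
gripper_width: 0.0369
gripper_force: 60.6
```

drive_tool:
  xyz:
    - [0, 0, 0]
    - [0, 0, 0]
    - [0, 0, 0]
    - [0, 0, -1.5]
    - [0, 0, -3]
    - [0, 0, -4]
    - [0, 0, -3]
    - [0, 0, 0]
  delta_rot:
    - [0, 0, 0]
    - [0, 0, 0]
    - [0, 0, 0]
    - [0, 0, 0]
    - [0, 0, 0]
    - [0, 0, 0]
    - [0, 0, 0]
    - [0, 0, 0]
  grip: [7, 7, 7, 7, 7, 7, 7, 7]

```text
time_s: 28.9
tcp_pos: [0.5878, -0.1143, 0.2186]
orientation: [[0.111, 0.994, 0.013], [0.994, -0.111, -0.004], [-0.002, 0.013, -1.0]]
ft_force: [1.3, -0.2, 0.1]
gripper_width: 0.0701
gripper_force: 0.0
```

drive_tool:
  xyz:
    - [3, 0, 0]
    - [3, 0, 0]
    - [3, 0, 0]
    - [0, 0, 0]
    - [0, 0, 0]
    - [0, 0, 0]
  delta_rot:
    - [0, 0, 0]
    - [0, 0, 0]
    - [0, 0, 0]
    - [0, 0, 0]
    - [0, 0, 0]
    - [0, 0, 0]
  grip: [7, 7, 7, 7, 7, 7]

```text
time_s: 29.4
tcp_pos: [0.5931, -0.0236, 0.2104]
orientation: [[0.111, 0.994, -0.0], [0.994, -0.111, -0.0], [-0.001, -0.0, -1.0]]
ft_force: [-0.6, -0.1, -0.6]
gripper_width: 0.0701
gripper_force: 0.0
```

```bash
python3 - <<'E'
from h import *
c=cap("scene"); a=c[0][110:320,160:440]; d=cap("side")[0][80:290,180:440]
a=cv2.resize(a,(400,300),interpolation=2);d=cv2.resize(d,(372,300),interpolation=2);save("fin",np.hstack([a,d]))
E
```

```text
(no output)
```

View pics/fin.png

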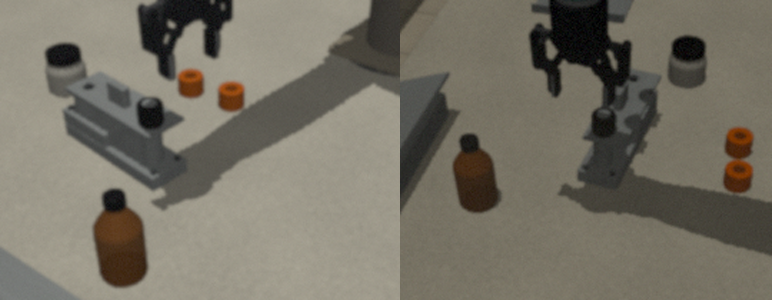

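Both views show the cap seated upright on the plate over the stud, at (150,112) and (603,123). The plate is level, the gripper is clear, and the bottles and jar haven't moved.

```bash
python3 -c "
from station import job_done
print(job_done())"
```

```text
the job is handed in; nothing more can be done
None
```

The bottle-neck support is rebuilt in the order asked and handed in at about 29.5 s: both spacers on, the plate level with its scallops towards the robot, and the cap seated over the stud. Everything is let go of, and the bottles and jar look undisturbed in the final pictures; no verdict came back.

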